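# Snap the scoop into its sloping pantry clip

## Task

Put the grey scoop away: pick it up by its handle and press the handle squarely into the narrower of the two sprung clips, open side up with the pan at the high end, until it snaps fully home between the jaws. Stop pushing once it has snapped - do not ram it against the seats - then let go, and leave everything else on the shelf where it is.

Things in the scene. Friction and masses are not known exactly. Their poses are not given: they have to be found in the camera images.
- scoop: Grey plastic scoop, 213 mm long, about 90 g (varies), lying open side up. Origin on its underside; x from handle to mouth, z out of the open side. Pan: x 15 to 105 mm, 64 wide, 42 high, walls 3. Handle: straight round bar 20 mm thick, axis 32 mm above the underside, from x = -108 mm to the pan's rear wall at x = 15 mm. Balances about 37 mm ahead of the origin.
- scoop_grip (a point): Point on the scoop's handle axis, 45 mm behind the scoop's origin: the middle of the handle. Axes as the scoop.
- scoop_mouth (a point): Point at the front edge of the scoop's mouth, level with the handle axis, 105 mm ahead of the scoop's origin.
- narrow_clip: The narrow clip, fixed on a 30 degree slope: two upright sprung steel jaws, lips 14 mm apart. Origin: where the handle's middle (scoop_grip) lies when home, 90 mm above the board. x up the slope along the channel (30 degrees above level), y across it, z square out of the slope, up and to the robot's side. The slope's plate is at z = -34 mm, bars at its jaws' feet reach z = -29 mm.
- narrow_jaw_left (a joint): Opening angle of the narrow clip's left (+y) sprung jaw, 0 at rest, about 0.03 with the scoop home, up to 0.08 at the snap. Each jaw has two round lips at x = -40 and +40 mm of narrow_clip, each 20 mm long in x, 8 mm thick, axes at z = +7, y = 11 mm; jaws reach y = 18 mm. The gap between the lip pairs leaves 60 mm along x for the fingers.
- narrow_jaw_right (a joint): The same for the right (-y) jaw. Felt when pressing the handle in along -z: first touch with its axis 16 mm above home, resistance peaks at about 10 to 15 N some 11 to 13 mm above home and is gone at 7 mm; from about 3 mm on the jaws draw the handle home by themselves and hold it.
- narrow_seat: Two hard white blocks under the narrow clip's jaws, on which the handle rests when home: 14 by 16 mm on top, at x = -40 and +40 mm of narrow_clip, tops at z = -10 mm there. Same origin and axes as narrow_clip.
- wide_clip: The wide clip, for the rolling pin: built as the narrow one on an equal stand, same axes, but its lips are 34 mm apart, so the scoop's handle would lie loose in it. The two stands and the scoop may stand in any order from left to right.
- narrow_stand: Wooden stand that carries the narrow clip, fixed: foot 120 by 84 mm, sloping plate 115 by 84 mm, its rear edge about 90 mm high. Origin on the board straight below the clip's origin; x points level to its high rear side.
- wide_stand: The equal wooden stand of the wide clip; origin and axes likewise.
- dispenser: Bystander, leave alone: yellow plastic push dispenser, 68 mm wide, 174 mm high. Origin at the middle of its underside.
- bowl_stack: Bystander, leave alone: stack of two aluminium bowls, 136 mm wide, 60 mm high. Origin at the middle of its underside.
- egg_cup: Bystander, leave alone: white ceramic egg cup, 48 mm wide, 58 mm high. Origin at the middle of its underside.
- rolling_pin: Bystander, leave alone: short wooden rolling pin lying diagonally, 40 mm thick, 290 mm long (origin under its middle, x along it). Origin at the middle of its underside.
- jar: Bystander, leave alone: glass jar with metal lid, 66 mm wide, 85 mm high. Origin at the middle of its underside.
- tin: Bystander, leave alone: short tin, 72 mm wide, 60 mm high. Origin at the middle of its underside.
- spice_jar: Bystander, leave alone: small brown glass spice jar, 40 mm wide, 60 mm high. Origin at the middle of its underside.
Not all that is in view belongs to the job. Several things look just like the scoop: the one meant starts farthest from the robot's base.

How it is judged:
On the way, in this order (a step that is already met when the one before it is completed fails the run):
1. the scoop is lifted clear of the board in the fingers (height (world z) of scoop_grip above 0.07 m and contact force between the fingers and scoop above 0.5 N and contact force between scoop and table below 0.05 N and distance between scoop_grip and narrow_clip above 0.03 m), for 0.1 s.
2. the handle is snapped home in the narrow clip, pan at the high end, open side up (z of scoop_grip in the frame of narrow_clip between -0.004 and 0.004 m and y of scoop_grip in the frame of narrow_clip between -0.005 and 0.005 m and x of scoop_grip in the frame of narrow_clip between -0.022 and 0.022 m and angle between the x axis of scoop and the x axis of narrow_clip, either way round below 0.15 rad and angle between the z axis of scoop and the z axis of narrow_clip, either way round below 0.45 rad and angle between scoop's own z axis and vertical below 1.2 rad and x of scoop_mouth in the frame of narrow_clip above 0.08 m), for 0.2 s.
At the end, for the whole second after the job is handed in: The middle of the scoop's handle lies home in the narrow clip: within 4 mm of home in depth, 5 mm sideways and 22 mm along the slope, handle within 0.15 rad of the clip's channel, open side up within 0.45 rad of the slope's normal, pan at the high end; the scoop is released and at rest (all of step 2 and linear speed of scoop below 0.02 m/s and angular speed of scoop below 0.2 rad/s); the robot touches nothing.
It fails at once if the scoop is rammed against the hard seats (over 45 N) (contact force between scoop and narrow_seat above 45 N).
It fails at once if a bystander is moved by more than 30 mm or tipped over (distance of any of dispenser, bowl_stack, egg_cup, rolling_pin, jar, tin, spice_jar from where it was at the start of the episode above 0.03 m or angle between any of dispenser, bowl_stack, egg_cup, jar, tin, spice_jar's own z axis and vertical above 0.5 rad).
It also fails if it takes over 45 s, if anything falls off the work surface, if the arm or the gripper's body presses on something with over 40 N, if the wrist force passes 120 N, or if a joint passes its speed limit or range.

## Robot

A 7-joint arm with a two-finger parallel gripper is mounted at the origin on the work surface. World frame = base frame: x ahead of the robot, y to its left, z up, the work surface at z = 0. Lengths are in m, angles in rad, forces in N, time in s.
With the tool pointing down it reaches from about 0.4 to 0.875 m from the base axis. Payload 6.5 kg.
Tool frame: the origin (TCP) lies between the finger pads; the fingertips stand 17 mm ahead of it and the grasp point (between the pads) lies 2 mm behind it (r.tip_extent is the distance from the TCP to the fingertips, in m); z points along the fingers, y is the direction in which the jaws open and shut (so a half turn about z gives the same grasp; the last joint's range is limited). The gripper opens to 88 mm and grips with 3 to 60 N. Pads are 18 mm wide; open, the fingers measure 123 mm over their backs; the gripper's body (75 mm by 187 mm) begins 45 mm behind the grasp point.
Start: joints at [1.066, 0.536, -0.004, 1.538, 0.003, 1.067, -0.071], TCP at [0.276, -0.588, 0.256] pointing down, gripper open.
Joint ranges: [-2.7, 2.7], [-0.37, 2.16], [-1.27, 1.26], [0.24, 2.4], [-1.31, 4.45], [0.19, 1.91], [-2.76, 2.76]. Speed limits (rad/s): [2.39, 2.39, 3.14, 3.14, 3.14, 3.14, 3.14].

## Interface

Orientations are given as a unit quaternion [w, x, y, z].
In Python, from bench import status, read_camera, close_job, spotter, r gives the robot as it stands. The module is installed in compiled form; this text tells all that it offers.
- The arm moves only by the tool drive_tool, never from a script. Its argument "increments" is a list that holds one entry, the list of rows, each a list of 7 numbers: the shift along the tool's x, y, z in m, then the turn, a rotation vector about the tool's x, y, z in degrees, then the opening, from 0 (shut) to 1 (fully open). In form: [[[x, y, z, ax, ay, az, claw], ...]]. A call has 1 to 12 rows; each row is the pose to reach, as a shift and turn from the pose commanded when the call began, along the tool's axes at that moment; what a row does not reach only later rows make up. A row lasts 1/10 s, in which the tool goes at most 50 mm and 8.59 degrees, less where a joint would pass 70% of its speed; a pose out of reach is approached as far as the arm can. A call with a gripper value outside its range is refused whole. The fingers move at their own pace and stop on an object; "newtons" is the grip in N (left out, the last holds). Time passes only in rows, so rows that repeat a pose let the fingers close. It gives the time, the measured TCP pose, the force and the opening at its end, in the units of the state.
- status.observe(): the state, without advancing time (a new reading comes with each control period).
- read_camera(name): name is "side" or "top"; returns a dict with "img" (420x560x3 uint8, blue, green, red), "range_z" (420x560 float32, m along the optical axis (not along the pixel's ray), 0 where there is no reading), "mtx" (3x3 intrinsics, pixels), "position" and "orientation" of the camera in the world. Camera axes: x right, y down, z forward; pixel columns grow to the right and rows downward; lengths in m; the calibration is good to about 2 mm. A picture is of the moment at which its call begins.
- close_job(): hands the job in, once; it reports no verdict.
Trained networks look in a picture, given as the dict that the camera call returned (one of the last four; its "shot" number tells which), for a name from the list of things; names that differ only in an ending like _2 or _b are one class to them, and where a whole thing is asked for, a point or a joint stands for the part that bears it (a point fixed in the world has none). Each returns a list of dicts, best first, with "confidence" (0 to 1); they miss things now and then, are a little off and sometimes report something else, mostly with a low value. They report only what shows in the picture. A call takes as long as a camera call. They do not tell look-alikes from the thing itself.
- spotter.spot_in(picture, label): "box" ([centre column, centre row, width, height] in pixels, round what is visible of it).
- spotter.trace(picture, label): "mask" (420x560 bool, what is visible of it) and "box" ([centre column, centre row, width, height] in pixels, round what is visible of it).
- spotter.mark_of(picture, label): "centre" ([column, row] in pixels: a listed point, or the origin of a listed thing).
The state is a dict: "clock": time; "qpos": joint angles; "joint_vel": joint speeds; "joint_efforts": joint torques, N m; "tcp_pos": TCP position; "orientation": TCP orientation; "wrist_force": force on the tool from outside, world axes, zero at the start; "ft_torque": the same for the moment, N m; "width": finger opening in m.
Only numpy, scipy, OpenCV 4.12 (cv2) and the standard library are available. Lean on these libraries where they do the work, as an engineer would, in place of code of your own. Each camera call takes 0.05 s, during which the arm holds its last target.

## Working session

There is one attempt and no reset: what is moved stays moved. The work goes in short steps, Python scripts to look and compute and a tool call to move; the robot and the scene stay as the last step left them, time stands still between calls to the robot, and variables do not carry over. Pictures are saved under pics/ and viewed, and the job is handed in when it is done.

Besides the shell and the picture viewer there is one more tool, called by a JSON object that holds its "api" and its "payload". drive_tool: Moves the arm, as the interface text tells. Its arguments: {"type":"object","properties":{"increments":{"type":"array"},"newtons":{"type":"number"}},"required":["increments"]}

```bash
mkdir -p pics; ls; python3 - <<'E'
from bench import status, read_camera, close_job, spotter, r
import cv2,pickle
print(status.observe())
for n in ("side","top"):
    p=read_camera(n)
    cv2.imwrite(f"pics/{n}0.png",p["img"]); pickle.dump(p,open(f"{n}0.pkl","wb"))
    print(n,p["mtx"].tolist(),p["position"],p["orientation"],p["shot"])
    for l in ["scoop","scoop_grip","narrow_clip","wide_clip","narrow_stand"]:
        print(l,[(round(d["confidence"],2),[int(x) for x in d["box"]]) for d in spotter.spot_in(p,l)],[(round(d["confidence"],2),[int(x) for x in d["centre"]]) for d in spotter.mark_of(p,l)])
E
```

```text
pics
{'clock': 0.0, 'qpos': array([ 1.06581868,  0.53716148, -0.00443288,  1.53881725,  0.00260446,
        1.06730497, -0.07119706]), 'joint_vel': array([-9.66733617e-05, -1.27057672e-03, -7.07901470e-04, -7.80461661e-05,
       -7.99231723e-04, -1.50481213e-03, -3.18985012e-04]), 'joint_efforts': array([-2.39929277e-04, -5.70968807e+01,  9.90514085e-01, -2.51600146e+01,
       -5.63632941e-02,  1.78464252e-02,  1.53435553e-04]), 'tcp_pos': array([ 0.27588614, -0.58792501,  0.25486393]), 'orientation': array([-8.05764086e-04,  9.76022465e-01,  2.17668183e-01, -2.46650646e-04]), 'wrist_force': array([-1.01305433, -0.01802163, -0.80640943]), 'ft_torque': array([ 0.05419937, -0.01550272,  0.00523238]), 'width': 0.08795794523578461}
side [[409.41317646822284, 0.0, 274.2891365793399], [0.0, 409.41317646822284, 214.86698024702088], [0.0, 0.0, 1.0]] [-0.06567302  0.66200786  0.79243403] [ 0.15334842 -0.31541962  0.84177258 -0.41038231] 1
scoop [(0.88, [245, 212, 52, 37]), (0.73, [292, 337, 74, 67]), (0.61, [417, 224, 62, 25])] [(0.82, [245, 220]), (0.72, [421, 232])]
scoop_grip [(0.96, [41
[... 590 characters left out ...]
1.0]] [ 0.34710659 -0.02635206  1.19063927] [ 0.06217282 -0.69542258  0.71462604 -0.04279723] 2
scoop [(0.76, [388, 308, 63, 57]), (0.62, [205, 292, 69, 24]), (0.56, [287, 168, 22, 62]), (0.29, [125, 253, 43, 46])] [(0.88, [385, 301]), (0.84, [282, 171]), (0.18, [189, 189])]
scoop_grip [(0.69, [287, 166, 24, 62]), (0.6, [390, 307, 61, 58]), (0.4, [124, 253, 41, 48])] [(0.74, [284, 181]), (0.61, [192, 296]), (0.61, [376, 294]), (0.4, [285, 171])]
narrow_clip [(0.76, [375, 175, 13, 35])] [(0.78, [373, 175]), (0.32, [285, 171])]
wide_clip [(0.56, [194, 187, 31, 36])] [(0.61, [194, 189])]
narrow_stand [(0.6, [367, 175, 36, 46]), (0.2, [319, 121, 22, 25])] [(0.77, [366, 181]), (0.63, [199, 195])]
```

View pics/top0.png

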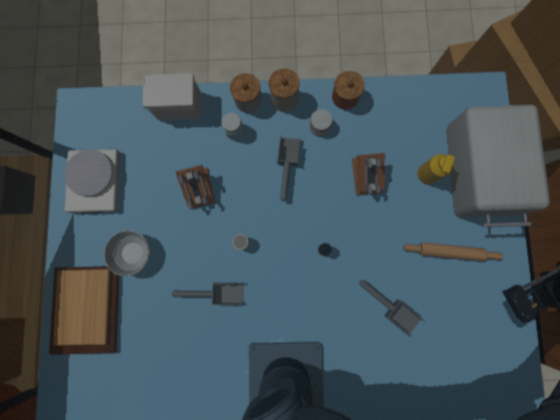

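View pics/side0.png

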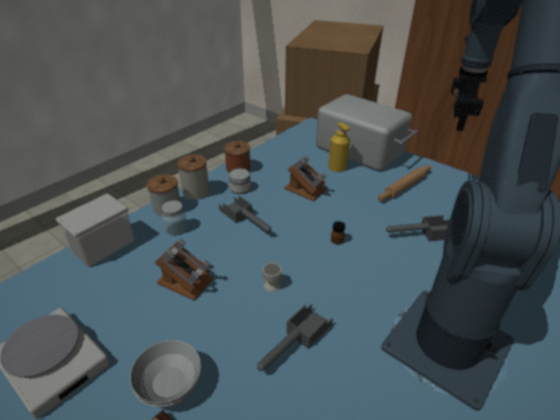

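The top view shows three scoops. The target is the farthest one, at about (287,168), with its pan away from the robot. The narrow clip is at (373,175) and the wide one at (194,187). Next I'll measure the geometry.

```bash
cat > h.py <<'E'
import numpy as np,cv2,pickle
from scipy.spatial.transform import Rotation as R
def rot(q): return R.from_quat([q[1],q[2],q[3],q[0]]).as_matrix()
def cloud(p):
    z=p["range_z"]; K=p["mtx"]; v,u=np.mgrid[:z.shape[0],:z.shape[1]]
    P=np.stack([(u-K[0,2])/K[0,0]*z,(v-K[1,2])/K[1,1]*z,z],-1)
    W=P@rot(p["orientation"]).T+p["position"]; W[z==0]=np.nan; return W
def proj(p,X):
    c=(np.atleast_2d(X)-p["position"])@rot(p["orientation"]); K=p["mtx"]
    return np.c_[c[:,0]/c[:,2]*K[0,0]+K[0,2],c[:,1]/c[:,2]*K[1,1]+K[1,2]]
E
python3 - <<'E'
from h import *
np.set_printoptions(precision=4,suppress=True,linewidth=150)
for n in ("top","side"):
    p=pickle.load(open(n+"0.pkl","rb")); W=cloud(p)
    if n=="top": boxes={"scoop":(270,130,308,205),"clip":(350,145,392,200)}
    else: boxes={"scoop":(215,190,275,236),"clip":(280,152,332,202)}
    for k,(a,b,c,d) in boxes.items():
        im=cv2.resize(p["img"][b:d,a:c],None,fx=9,fy=9,interpolation=cv2.INTER_CUBIC); im=cv2.convertScaleAbs(im,alpha=1.8)
        if im.shape[0]>600: im=cv2.resize(im,None,fx=600/im.shape[0],fy=600/im.shape[0])
        cv2.imwrite(f"pics/{n}_{k}.png",im)
        w=W[b:d,a:c].reshape(-1,3); w=w[np.isfinite(w[:,0])]
        m=w[w[:,2]>0.012]; print(n,k,len(m),m.min(0),m.max(0),np.median(w[w[:,2]<0.012][:,2]))
    # handle
    a,b,c,d=boxes["scoop"]; w=W[b:d,a:c].reshape(-1,3)
    if n=="top": print(np.round(W[136:202:4,278:300:2,2]*1000))
E
```

```text
top scoop 367 [ 0.5357 -0.0645  0.0122] [0.749  0.0074 0.0479] 0.0006487158218051459
top clip 1068 [ 0.5452 -0.3202  0.012 ] [ 0.6676 -0.2328  0.1275] 0.0006875543330167044
[[-1. 18.  4.  3. -1. -2. -2.  4.  0.  0. -2.]
 [-0. 27.  3.  7.  3.  5.  1.  9.  2.  3.  3.]
 [-4. 15.  3.  3.  2.  5.  1. -0.  1.  5.  3.]
 [-1.  6.  2.  1.  2.  4.  7.  5.  4.  5. 40.]
 [41.  1.  8.  2.  7.  9.  4.  5.  3.  1. 42.]
 [38.  5.  1.  1.  8.  4. -1.  2.  6.  5.  1.]
 [41. 44. 41. 44. 42. 36.  3.  4.  4.  3. -1.]
 [ 1.  2. -1. 35. 45. 47. 11. 13. 12. 14. -1.]
 [ 3.  1.  3. 40. 43. 38. -0. -1. -2.  1. -1.]
 [ 1. -1.  1. 42. 37. 39.  1.  7.  3. -1.  2.]
 [-2.  3. -1. 42. 45. 40. -0.  5. -1.  2.  1.]
 [-2.  0. 40. 40. 40. 37. -3. -0.  1. -2.  1.]
 [-7. -4. 43. 42. 43. -2.  0.  2.  3.  2. -1.]
 [-1.  4. 38. 42. 40.  0. -1.  2. -1.  0. -2.]
 [-2. -2. 45. 44. 42.  3.  1.  1.  1.  1. -2.]
 [ 7.  2. 44. 41. 37. -2. -0.  5.  0. -2. -4.]
 [ 1.  1. 34. 35.  0. -3. -0.  4.  0.  1.  2.]]
side scoop 579 [ 0.5335 -0.1271  0.0121] [0.777  0.0087 0.0476] 0.002674679629610932
side clip 1028 [ 0.5423 -0.4569  0.012 ] [ 0.6687 -0.2287  0.1256] 0.0027535699299455207
```

```bash
python3 - <<'E'
import cv2,numpy as np
ims=[cv2.imread(f"pics/{n}.png") for n in("top_scoop","top_clip","side_clip")]
ims=[cv2.resize(i,(260,int(i.shape[0]*260/i.shape[1]))) for i in ims]
H=max(i.shape[0] for i in ims)
cv2.imwrite("pics/m.png",np.hstack([np.pad(i,((0,H-i.shape[0]),(0,0),(0,0))) for i in ims]))
E
cat > fit.py <<'E'
from h import *
from scipy.optimize import least_squares
np.set_printoptions(precision=4,suppress=True,linewidth=150)
# scoop fit: handle points
P=[];C=[]
for n,(a,b,c,d),(a2,b2,c2,d2) in (("top",(270,130,308,205),(350,145,392,200)),("side",(215,190,275,236),(280,152,332,202))):
    W=cloud(pickle.load(open(n+"0.pkl","rb")))
    w=W[b:d,a:c].reshape(-1,3); w=w[np.isfinite(w[:,0])]
    h=w[(w[:,2]>0.022)&(w[:,2]<.055)&(w[:,0]<0.645)&(w[:,0]>.52)&(w[:,1]>-.12)]
    xy=h[:,:2]; mu=xy.mean(0); U=np.linalg.svd(xy-mu)[2][0]; U*=np.sign(U[0])
    s=(xy-mu)@U; t=(xy-mu)@[-U[1],U[0]]
    print(n,"handle",len(h),mu,"yaw",np.arctan2(U[1],U[0]),"s",s.min(),s.max(),"t",np.percentile(t,[2,50,98]),"zmed",np.median(h[:,2]), "end",mu+U*s.min(),mu+U*s.max())
    w=W[b2:d2,a2:c2].reshape(-1,3); w=w[np.isfinite(w[:,0])&(w[:,1]>-.34)]
    C.append(w); print(len(w))
C=np.vstack(C); np.save("clip.npy",C)
E
python3 fit.py
```

```text
top handle 222 [ 0.59   -0.0154] yaw -0.13421569949500817 s -0.054850537535929646 0.05543145839482259 t [-0.0093  0.      0.0098] zmed 0.04043101180460429 end [ 0.5357 -0.0081] [ 0.645  -0.0228]
2030
side handle 213 [ 0.5859 -0.0108] yaw -0.12176745195053772 s -0.05282184311685948 0.06044124962750999 t [-0.0102  0.0011  0.0075] zmed 0.04134694210955048 end [ 0.5334 -0.0044] [ 0.6459 -0.0182]
1740
```

View pics/m.png

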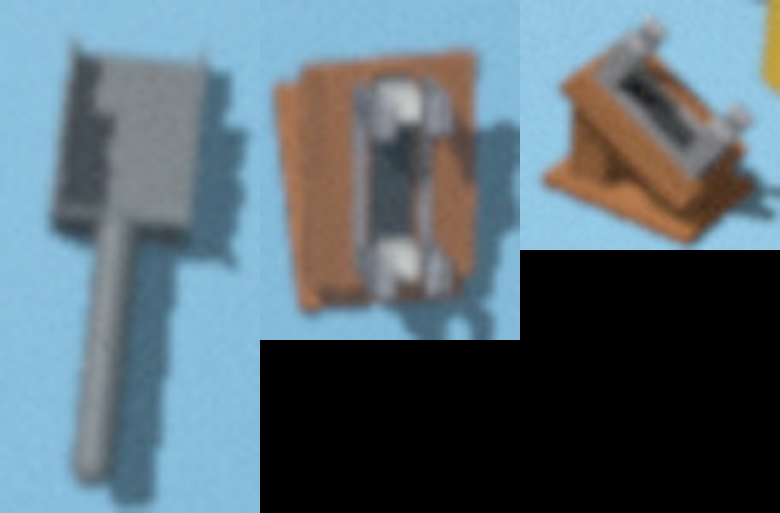

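```bash
cat > clipfit.py <<'E'
from h import *
from scipy.optimize import least_squares
np.set_printoptions(precision=4,suppress=True,linewidth=150)
def frame(th):
    x,y,yaw=th[:3]; 
    A=R.from_euler('zy',[yaw,-np.pi/6]).as_matrix(); return A,np.array([x,y,0.09])
def box(p,c,h):
    q=np.abs(p-c)-h; return np.linalg.norm(np.maximum(q,0),axis=1)+np.minimum(q.max(1),0)
def cyl(p,c,L,r):
    q=p-c; a=np.abs(q[:,0])-L/2; b=np.hypot(q[:,1],q[:,2])-r
    return np.hypot(np.maximum(a,0),np.maximum(b,0))+np.minimum(np.maximum(a,b),0)
def sdf(p):
    d=[box(p,[0,0,-.038],[.0575,.042,.004])]
    for sy in(1,-1):
        for sx in(1,-1):
            d.append(cyl(p,[.04*sx,.011*sy,.007],.02,.004))
            d.append(box(p,[.04*sx,.0165*sy,-.012],[.01,.0015,.019]))
    for sx in(1,-1): d.append(box(p,[.04*sx,0,-.022],[.007,.008,.012]))
    return np.min(d,0)
def res(th,W):
    A,o=frame(th); return sdf((W-o)@A)
W=None
def fit(W,th0):
    A,o=frame(th0); p=(W-o)@A
    k=(W[:,2]>.03)&(p[:,2]>-.05)&(p[:,2]<.02)&(np.abs(p[:,0])<.075)&(np.abs(p[:,1])<.06)
    s=least_squares(res,th0,args=(W[k],),loss="cauchy",f_scale=.003)
    return s.x,s.cost,k.sum()
if __name__=="__main__":
    cl={}
    for n,(a,b,c,d) in (("top",(345,140,400,205)),("side",(275,150,340,205))):
        w=cloud(pickle.load(open(n+"0.pkl","rb")))[b:d,a:c].reshape(-1,3); cl[n]=w[np.isfinite(w[:,0])&(w[:,1]>-.35)]
    pt=pickle.load(open("top0.pkl","rb"))
    for nm,W in (("top",cl["top"]),("side",cl["side"]),("both",np.vstack([cl["top"],cl["side"]]))):
      for y0 in (-.28,-.27):
        th=np.array([.605,y0,-0.07])
        for i in range(4): th,c,n=fit(W,th)
        print(nm,th,c,n)
        A,o=frame(th); p=(W-o)@A
        L=p[(p[:,2]>.001)&(p[:,2]<.02)&(abs(p[:,1])<.03)]
        for sx in(1,-1):
            for sy in(1,-1):
                q=L[(L[:,0]*sx>0)&(L[:,1]*sy>0)]; print("  ",sx,sy,len(q),np.median(q,0),q.min(0),q.max(0))
E
python3 clipfit.py
```

```text
top [ 0.5894 -0.2767  0.0545] 0.0016186789018727873 1040
   1 1 24 [0.0426 0.0127 0.0091] [0.0346 0.0082 0.0054] [0.0507 0.0168 0.0132]
   1 -1 25 [ 0.0423 -0.0123  0.0077] [ 0.0324 -0.0185  0.004 ] [ 0.0518 -0.0088  0.013 ]
   -1 1 24 [-0.0368  0.0128  0.008 ] [-0.047   0.0076  0.0039] [-0.0301  0.0178  0.013 ]
   -1 -1 24 [-0.0359 -0.0122  0.0084] [-0.0476 -0.0187  0.0013] [-0.0274 -0.0086  0.0129]
top [ 0.5894 -0.2767  0.0547] 0.0016187011560392431 1040
   1 1 24 [0.0426 0.0127 0.0091] [0.0346 0.0082 0.0054] [0.0507 0.0168 0.0132]
   1 -1 25 [ 0.0423 -0.0124  0.0077] [ 0.0324 -0.0185  0.004 ] [ 0.0518 -0.0088  0.013 ]
   -1 1 24 [-0.0367  0.0128  0.008 ] [-0.047   0.0076  0.0039] [-0.0301  0.0178  0.013 ]
   -1 -1 24 [-0.0359 -0.0123  0.0084] [-0.0476 -0.0188  0.0013] [-0.0274 -0.0086  0.0129]
side [ 0.5837 -0.2765  0.0451] 0.0012335898088939182 717
   1 1 21 [0.0462 0.0129 0.0078] [0.0381 0.007  0.0019] [0.0541 0.0197 0.0139]
   1 -1 18 [ 0.0451 -0.0121  0.0083] [ 0.0378 -0.0206  0.0029] [ 0.0544 -0.0059  0.012 ]
   -1 1 25 [-0.033   0.0122  0.0078] [-0.0421  0.0062  0.0012] [-0.
[... 624 characters left out ...]
014] [0.0529 0.0196 0.0154]
   1 -1 43 [ 0.0443 -0.0124  0.0079] [ 0.0347 -0.0209  0.0027] [ 0.0541 -0.0061  0.0135]
   -1 1 49 [-0.0355  0.0126  0.0081] [-0.0447  0.0066  0.0026] [-0.0265  0.0213  0.0126]
   -1 -1 39 [-0.0356 -0.0118  0.0077] [-0.0454 -0.0215  0.0016] [-0.0251 -0.0071  0.0125]
both [ 0.5868 -0.2764  0.0544] 0.0033065563410877704 1757
   1 1 47 [0.0436 0.0133 0.0075] [0.0355 0.0067 0.0014] [0.053  0.0195 0.0154]
   1 -1 43 [ 0.0442 -0.0126  0.0079] [ 0.0347 -0.021   0.0027] [ 0.0541 -0.0063  0.0135]
   -1 1 49 [-0.0355  0.0126  0.0081] [-0.0447  0.0066  0.0026] [-0.0264  0.0213  0.0126]
   -1 -1 39 [-0.0357 -0.0119  0.0077] [-0.0455 -0.0215  0.0016] [-0.0251 -0.0072  0.0125]
```

```bash
cat > lipfit.py <<'E'
from clipfit import *
def lip(th,W,zf):
    x,y,yaw=th[:3]; A,_=frame(th); p=(W-[x,y,th[3] if zf else .09])@A
    return np.min([cyl(p,[.04*sx,.011*sy,.007],.02,.004) for sx in(1,-1) for sy in(1,-1)],0)
cl={}
for n,(a,b,c,d) in (("top",(345,140,400,205)),("side",(275,150,340,205))):
    w=cloud(pickle.load(open(n+"0.pkl","rb")))[b:d,a:c].reshape(-1,3); cl[n]=w[np.isfinite(w[:,0])&(w[:,1]>-.35)]
cl["both"]=np.vstack(list(cl.values()))
for n,W in cl.items():
  for zf in(0,1):
    th=np.array([.592,-.2765,.053,.09])
    for i in range(5):
        A,_=frame(th); p=(W-[th[0],th[1],th[3]])@A
        k=(p[:,2]>.003)&(p[:,2]<.02)&(abs(p[:,1])<.025)&(abs(p[:,0])<.065)
        s=least_squares(lip,th,args=(W[k],zf),loss="soft_l1",f_scale=.002); th=s.x
    print(n,zf,th,k.sum(),np.median(abs(s.fun)))
E
python3 lipfit.py
```

```text
top 0 [ 0.5896 -0.2772  0.0599  0.09  ] 96 0.0014146406652491273
top 1 [ 0.5904 -0.2772  0.058   0.0909] 95 0.001335289854347478
side 0 [ 0.5863 -0.2764  0.0796  0.09  ] 77 0.0017530772987567906
side 1 [ 0.5906 -0.2762  0.0779  0.0943] 73 0.0011470388513397547
both 0 [ 0.5882 -0.2766  0.0605  0.09  ] 175 0.0015954320915976304
both 1 [ 0.5907 -0.2765  0.0732  0.0937] 157 0.001307713372071851
```

```bash
cat > plan.py <<'E'
from h import *
from bench import status
np.set_printoptions(precision=4,suppress=True,linewidth=150)
def tool(yaw,tilt=0): # columns: tool x along handle dir, z = -normal
    A=R.from_euler('zy',[yaw,-tilt]).as_matrix(); return np.c_[A[:,0],-A[:,1],-A[:,2]]
def delta(p,Q,verb=True):
    s=status.observe(); T=rot(s["orientation"]); d=T.T@(np.array(p)-s["tcp_pos"]); w=np.degrees(R.from_matrix(T.T@Q).as_rotvec())
    print("t",round(s["clock"],2),"tcp",s["tcp_pos"],"F",s["wrist_force"],"w",round(s["width"],4)); print("delta",d,w)
E
python3 - <<'E'
from plan import *
delta([.597,-.016,.16],tool(-.13))
p=pickle.load(open("top0.pkl","rb")); q=pickle.load(open("side0.pkl","rb"))
# reprojection check of grip/handle and clip points
a=np.array([np.cos(-.13),np.sin(-.13),0]); g=np.array([.597,-.016,.032])
for P,n in((p,"top"),(q,"side")):
    im=cv2.resize(P["img"],None,fx=4,fy=4,interpolation=cv2.INTER_CUBIC)
    A=R.from_euler('zy',[.06,-np.pi/6]).as_matrix();o=np.array([.5905,-.2767,.09])
    pts=[g-a*.063,g,g+a*.06,g+a*.15]+[o+A@np.array(v) for v in([0,0,0],[-.04,.011,.011],[-.04,-.011,.011],[.04,.011,.011],[.04,-.011,.011])]
    for u,v in proj(P,np.array(pts)): cv2.circle(im,(int(u*4+1.5),int(v*4+1.5)),3,(0,0,255),-1)
    b=(262,125,400,210) if n=="top" else (215,150,345,240)
    cv2.imwrite(f"pics/rp_{n}.png",cv2.convertScaleAbs(im[b[1]*4:b[3]*4,b[0]*4:b[2]*4],alpha=1.6))
E
```

```text
t 1.1 tcp [ 0.2761 -0.5884  0.2557] F [ 0.2643  0.7121 -0.4479] w 0.088
delta [ 0.5337 -0.3819  0.0957] [ 0.0005  0.0024 32.5892]
```

View pics/rp_top.png

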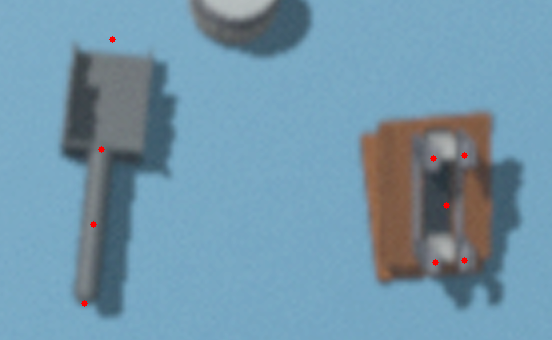

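View pics/rp_side.png

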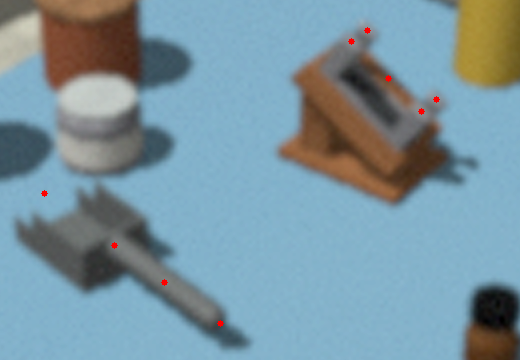

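The reprojected points land on the handle and on the clip lips in both views, within about 1 px. Moving above the handle.

{"api": "drive_tool", "payload": {"increments": [[[0.05, -0.036, 0, 0, 0, 3, 1], [0.1, -0.072, 0.01, 0, 0, 6, 1], [0.15, -0.108, 0.02, 0, 0, 9, 1], [0.2, -0.144, 0.03, 0, 0, 12, 1], [0.25, -0.18, 0.04, 0, 0, 15, 1], [0.3, -0.215, 0.05, 0, 0, 18, 1], [0.35, -0.25, 0.06, 0, 0, 21, 1], [0.4, -0.286, 0.07, 0, 0, 24, 1], [0.45, -0.322, 0.08, 0, 0, 27, 1], [0.5, -0.358, 0.09, 0, 0, 30, 1], [0.53, -0.38, 0.095, 0, 0, 32.5, 1], [0.534, -0.382, 0.095, 0, 0, 32.6, 1]]], "newtons": 50}}

```text
clock: 2.3
tcp_pos: [0.567, -0.0689, 0.1701]
orientation: [0.0, 0.998, -0.066, 0.0]
wrist_force: [1.1, 0.0, -0.4]
width: 0.0881
```

```bash
python3 - <<'E'
from plan import *
delta([.597,-.016,.034-.004],tool(-.13))
E
```

```text
t 2.3 tcp [ 0.567  -0.0689  0.1701] F [ 1.1147  0.0415 -0.3802] w 0.0881
delta [ 0.0227 -0.0564  0.1401] [ 0.0083 -0.0288 -0.0799]
```

{"api": "drive_tool", "payload": {"increments": [[[0.01, -0.03, 0.02, 0, 0, 0, 1], [0.023, -0.056, 0.03, 0, 0, 0, 1], [0.023, -0.056, 0.04, 0, 0, 0, 1], [0.023, -0.056, 0.04, 0, 0, 0, 1], [0.023, -0.056, 0.04, 0, 0, 0, 1]]]}}

```text
clock: 2.8
tcp_pos: [0.5957, -0.0199, 0.1302]
orientation: [0.001, 0.998, -0.066, -0.0]
wrist_force: [0.3, 0.3, 0.4]
width: 0.0882
```

```bash
python3 - <<'E'
from plan import *
delta([.597,-.016,.030],tool(-.13))
E
```

```text
t 2.8 tcp [ 0.5957 -0.0199  0.1302] F [0.339  0.3429 0.3867] w 0.0882
delta [ 0.0008 -0.0041  0.1002] [ 0.0615  0.03   -0.1078]
```

{"api": "drive_tool", "payload": {"increments": [[[0.001, -0.003, 0.03, 0, 0, 0, 1], [0.001, -0.004, 0.06, 0, 0, 0, 1], [0.001, -0.004, 0.085, 0, 0, 0, 1], [0.001, -0.004, 0.1, 0, 0, 0, 1], [0.001, -0.004, 0.1, 0, 0, 0, 1], [0.001, -0.004, 0.1, 0, 0, 0, 0.4], [0.001, -0.004, 0.1, 0, 0, 0, 0], [0.001, -0.004, 0.1, 0, 0, 0, 0], [0.001, -0.004, 0.1, 0, 0, 0, 0], [0.001, -0.004, 0.1, 0, 0, 0, 0], [0.001, -0.004, 0.1, 0, 0, 0, 0]]], "newtons": 50}}

```text
clock: 3.9
tcp_pos: [0.5978, -0.0144, 0.0304]
orientation: [0.0, 0.998, -0.065, 0.0]
wrist_force: [-1.0, 0.8, -0.3]
width: 0.0425
```

{"api": "drive_tool", "payload": {"increments": [[[0, 0, 0, 0, 0, 0, 0], [0, 0, 0, 0, 0, 0, 0], [0, 0, 0, 0, 0, 0, 0], [0, 0, 0, 0, 0, 0, 0], [0, 0, 0, 0, 0, 0, 0]]]}}

```text
clock: 4.4
tcp_pos: [0.5977, -0.0145, 0.0302]
orientation: [0.0, 0.998, -0.065, -0.0]
wrist_force: [-0.9, -0.9, -0.0]
width: 0.0177
```

{"api": "drive_tool", "payload": {"increments": [[[0, 0, 0, 0, 0, 0, 0], [0, 0, 0, 0, 0, 0, 0]]]}}

```text
clock: 4.6
tcp_pos: [0.5977, -0.0145, 0.0302]
orientation: [0.0, 0.998, -0.065, -0.0]
wrist_force: [-0.2, -1.0, 0.8]
width: 0.0183
```

```bash
python3 - <<'E'
from plan import *
from bench import read_camera
for n in("top","side"):
    p=read_camera(n); pickle.dump(p,open(n+"1.pkl","wb"))
    b=(262,125,400,210) if n=="top" else (215,150,345,240)
    cv2.imwrite(f"pics/{n}1.png",cv2.convertScaleAbs(cv2.resize(p["img"][b[1]:b[3],b[0]:b[2]],None,fx=5,fy=5,interpolation=cv2.INTER_CUBIC),alpha=1.6))
E
```

```text
(no output)
```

View pics/side1.png

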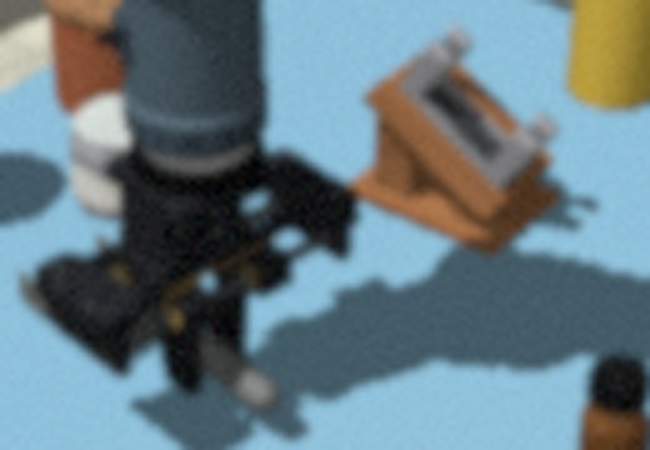

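The side view shows both fingers around the handle, with its end at about (260,388) in the crop. Lifting now.

{"api": "drive_tool", "payload": {"increments": [[[0, 0, -0.005, 0, 0, 0, 0], [0, 0, -0.015, 0, 0, 0, 0], [0, 0, -0.03, 0, 0, 0, 0], [0, 0, -0.05, 0, 0, 0, 0], [0, 0, -0.075, 0, 0, 0, 0], [0, 0, -0.1, 0, 0, 0, 0], [0, 0, -0.125, 0, 0, 0, 0], [0, 0, -0.15, 0, 0, 0, 0], [0, 0, -0.165, 0, 0, 0, 0], [0, 0, -0.17, 0, 0, 0, 0], [0, 0, -0.17, 0, 0, 0, 0]]], "newtons": 55}}

```text
clock: 5.8
tcp_pos: [0.5979, -0.0144, 0.2007]
orientation: [-0.0, 0.998, -0.065, 0.0]
wrist_force: [0.0, 0.4, -1.8]
width: 0.0183
```

```bash
python3 - <<'E'
from plan import *
Q=tool(.06,np.pi/6); n=-Q[:,2]
o=np.array([.5905,-.2767,.09])
print(n)
delta(o+n*(.06-.002),Q)
E
```

```text
[-0.5    0.     0.866]
t 5.8 tcp [ 0.5979 -0.0144  0.2007] F [ 0.0452  0.3632 -1.7901] w 0.0183
delta [-0.0021  0.2648  0.0605] [  1.0509  29.9718 -10.6424]
```

```bash
sed -i "s/'zy'/'ZY'/" clipfit.py plan.py; python3 clipfit.py | grep -v "^  "; python3 lipfit.py
```

```text
top [ 0.5898 -0.2775  0.06  ] 0.0015487334463173067 1040
top [ 0.5898 -0.2775  0.06  ] 0.0015487334463173022 1040
side [ 0.5841 -0.2772  0.054 ] 0.0011914014165038045 717
side [ 0.5841 -0.2772  0.054 ] 0.0011914014165038038 717
both [ 0.5873 -0.2774  0.0616] 0.0032193268966769903 1757
both [ 0.5873 -0.2774  0.0616] 0.0032193268966769903 1757
top 0 [ 0.5899 -0.277   0.0684  0.09  ] 96 0.0014703219953366012
top 1 [ 0.5907 -0.2769  0.0643  0.0909] 96 0.001374387261725952
side 0 [ 0.5855 -0.2759  0.0812  0.09  ] 74 0.001587791452315535
side 1 [ 0.5902 -0.276   0.094   0.0943] 71 0.0012155455379365518
both 0 [ 0.5881 -0.2765  0.0732  0.09  ] 170 0.001595039717696053
both 1 [ 0.5911 -0.2765  0.0814  0.0937] 157 0.001260338516693174
```

```bash
python3 - <<'E'
from plan import *
Q=tool(.066,np.pi/6); n=-Q[:,2]
o=np.array([.590,-.2768,.0905])
print(n)
delta(o+n*(.07-.002),Q)
E
```

```text
[-0.4989 -0.033   0.866 ]
t 5.8 tcp [ 0.5979 -0.0144  0.2007] F [ 0.0452  0.3632 -1.7901] w 0.0183
delta [-0.0072  0.2678  0.0513] [  2.9395  29.8488 -10.9774]
```

{"api": "drive_tool", "payload": {"increments": [[[0, 0.015, 0, 0.3, 3, -1, 0], [0, 0.04, 0, 0.6, 6, -2.2, 0], [-0.002, 0.07, 0.005, 0.9, 9, -3.3, 0], [-0.002, 0.1, 0.01, 1.2, 12, -4.4, 0], [-0.003, 0.13, 0.015, 1.5, 15, -5.5, 0], [-0.004, 0.16, 0.02, 1.8, 18, -6.6, 0], [-0.005, 0.19, 0.03, 2.1, 21, -7.7, 0], [-0.006, 0.22, 0.04, 2.4, 24, -8.8, 0], [-0.007, 0.245, 0.047, 2.7, 27, -9.9, 0], [-0.007, 0.26, 0.05, 2.9, 29, -10.6, 0], [-0.007, 0.268, 0.051, 2.9, 29.8, -11, 0], [-0.007, 0.268, 0.051, 2.9, 29.8, -11, 0]]]}}

```text
clock: 7.0
tcp_pos: [0.5538, -0.281, 0.147]
orientation: [-0.009, 0.966, 0.03, 0.257]
wrist_force: [-0.0, 1.3, -0.4]
width: 0.0179
```

```bash
cat > look.py <<'E'
import sys
from plan import *
from bench import read_camera
k=sys.argv[1]
for n in("top","side"):
    p=read_camera(n); pickle.dump(p,open(f"{n}{k}.pkl","wb"))
    b=(320,110,420,220) if n=="top" else (240,100,380,215)
    cv2.imwrite(f"pics/{n}{k}.png",cv2.convertScaleAbs(cv2.resize(p["img"][b[1]:b[3],b[0]:b[2]],None,fx=5,fy=5,interpolation=cv2.INTER_CUBIC),alpha=1.6))
E
python3 look.py 2; python3 - <<'E'
from plan import *
Q=tool(.066,np.pi/6); n=-Q[:,2]
o=np.array([.590,-.2768,.0905])
delta(o+n*(.07-.002),Q)
E
```

```text
t 7.1 tcp [ 0.5547 -0.2796  0.1476] F [-0.2174  0.0675 -1.1496] w 0.0177
delta [ 0.0022 -0.0005 -0.0009] [-0.0162  0.2385 -0.1095]
```

View pics/side2.png

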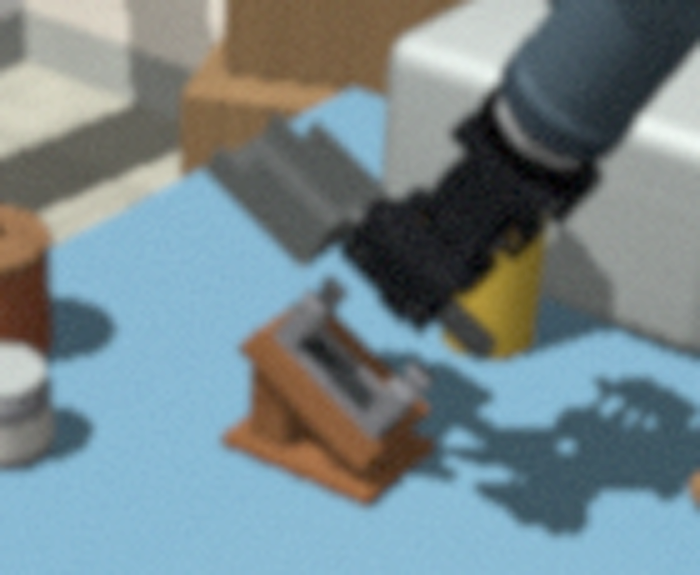

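View pics/top2.png

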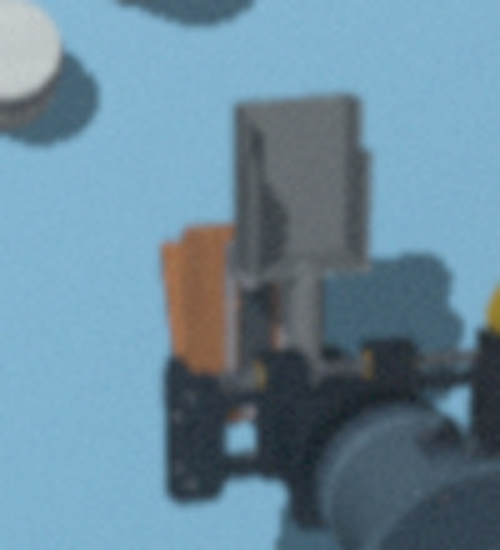

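```bash
cat > pan.py <<'E'
import sys
from plan import *
s=status.observe(); T=rot(s["orientation"])
for n in ("top","side"):
    W=cloud(pickle.load(open(f"{n}{sys.argv[1]}.pkl","rb"))).reshape(-1,3); W=W[np.isfinite(W[:,0])]
    p=(W-s["tcp_pos"])@T; p[:,2]+=.002  # tool frame about grasp pt
    k=(p[:,0]>.055)&(p[:,0]<.17)&(abs(p[:,1])<.045)&(abs(p[:,2])<.05); q=p[k]; print(n,k.sum())
    if n=="top":
        f=q[(abs(q[:,2]-.029)<.012)&(abs(q[:,1])<.022)&(q[:,0]>.075)]
        for i in range(4):
            c=np.linalg.lstsq(np.c_[f[:,:2],np.ones(len(f))],f[:,2],rcond=None)[0]; r=np.c_[f[:,:2],np.ones(len(f))]@c-f[:,2]; f=f[abs(r)<.006]
        print("floor plane z=",c,len(f),"floor z at x=.1:",c[0]*.1+c[2])
    print(np.percentile(q,[1,50,99],axis=0))
    if n=="top":
      for a in (.07,.09,.11,.13):
        y=q[(abs(q[:,0]-a)<.008)][:,1]; print(a,"y edges",np.percentile(y,[3,97]),"mid",np.percentile(y,[3,97]).mean())
    h=p[(p[:,0]>.012)&(p[:,0]<.055)&(abs(p[:,1])<.02)&(abs(p[:,2])<.018)]
    if len(h)>10: print("fwd handle",len(h),np.median(h,0),"slope y/x",np.polyfit(h[:,0],h[:,1],1)[0],"slope z/x",np.polyfit(h[:,0],h[:,2],1)[0])
E
python3 pan.py 2
```

```text
top 969
floor plane z= [0.0166 0.0089 0.029 ] 386 floor z at x=.1: 0.030621331061399987
[[ 0.0592 -0.0294 -0.0106]
 [ 0.1004  0.0075  0.029 ]
 [ 0.1478  0.0351  0.0347]]
0.07 y edges [-0.0292  0.0329] mid 0.0018191362688169312
0.09 y edges [-0.0293  0.033 ] mid 0.0018146168308485373
0.11 y edges [-0.0289  0.0338] mid 0.0024353798806591356
0.13 y edges [-0.0282  0.035 ] mid 0.0033761403462262782
fwd handle 113 [ 0.0357  0.0011 -0.0066] slope y/x -0.05361608505974098 slope z/x 0.02021260830022243
side 623
[[ 0.058  -0.0326 -0.013 ]
 [ 0.0988 -0.0009  0.012 ]
 [ 0.1474  0.0362  0.0317]]
```

```bash
cat > go.py <<'E'
import sys
from plan import *
Q=tool(.066,np.pi/6+.015); n=-tool(.066,np.pi/6)[:,2]
o=np.array([.590,-.2755,.0905])
for h in sys.argv[1:]: print(h); delta(o+n*(float(h)-.002),Q)
s=status.observe(); A=tool(.066,np.pi/6)*[1,-1,-1]
print("clip frame grasp pt",(s["tcp_pos"]-rot(s["orientation"])[:,2]*.002-o)@A,"F in clip",s["wrist_force"]@A)
E
python3 go.py .02
```

```text
.02
t 7.1 tcp [ 0.5547 -0.2796  0.1476] F [-0.2174  0.0675 -1.1496] w 0.0177
delta [ 0.0024 -0.0017  0.0492] [-0.0154  1.0979 -0.1096]
clip frame grasp pt [-0.0022 -0.0018  0.0692] F in clip [-0.7588  0.0817 -0.8893]
```

{"api": "drive_tool", "payload": {"increments": [[[0.001, 0, 0.01, 0, 0.5, 0, 0], [0.002, -0.001, 0.02, 0, 1, 0, 0], [0.002, -0.002, 0.03, 0, 1.1, 0, 0], [0.002, -0.002, 0.04, 0, 1.1, 0, 0], [0.002, -0.002, 0.046, 0, 1.1, 0, 0], [0.002, -0.002, 0.049, 0, 1.1, 0, 0], [0.002, -0.002, 0.049, 0, 1.1, 0, 0], [0.002, -0.002, 0.049, 0, 1.1, 0, 0]]]}}

```text
clock: 7.9
tcp_pos: [0.5818, -0.2754, 0.1076]
orientation: [-0.009, 0.963, 0.032, 0.267]
wrist_force: [0.6, -0.1, -0.2]
width: 0.0182
```

```bash
python3 go.py .01; python3 look.py 3; python3 pan.py 3
```

```text
.01
t 7.9 tcp [ 0.5818 -0.2754  0.1076] F [ 0.5876 -0.0979 -0.2052] w 0.0182
delta [-0.0017  0.0006  0.0109] [ 0.0126 -0.1113  0.0297]
clip frame grasp pt [0.0015 0.0006 0.0209] F in clip [ 0.3996 -0.1364 -0.4676]
top 907
floor plane z= [ 0.0097 -0.0047  0.0304] 374 floor z at x=.1: 0.031333331502759895
[[ 0.0582 -0.0312 -0.0102]
 [ 0.1008  0.0048  0.0299]
 [ 0.1489  0.0324  0.0359]]
0.07 y edges [-0.0311  0.032 ] mid 0.00046247305335448893
0.09 y edges [-0.0312  0.0314] mid 0.00012413396739032433
0.11 y edges [-0.031   0.0317] mid 0.00035714331543168845
0.13 y edges [-0.0304  0.0317] mid 0.0006629556932052222
fwd handle 126 [ 0.0376 -0.0012 -0.0057] slope y/x -0.07172415270770255 slope z/x 0.20417926306939368
side 595
[[ 0.0586 -0.0333 -0.0135]
 [ 0.0992  0.0042  0.0132]
 [ 0.1475  0.0347  0.0318]]
```

View pics/side3.png

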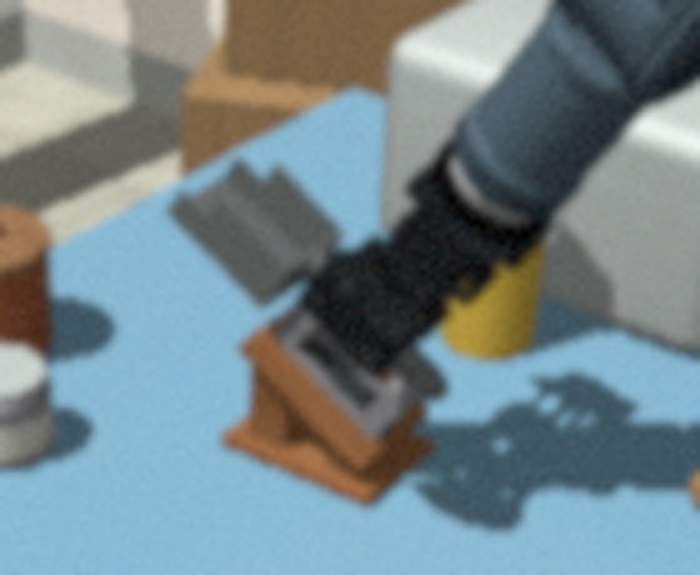

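View pics/top3.png

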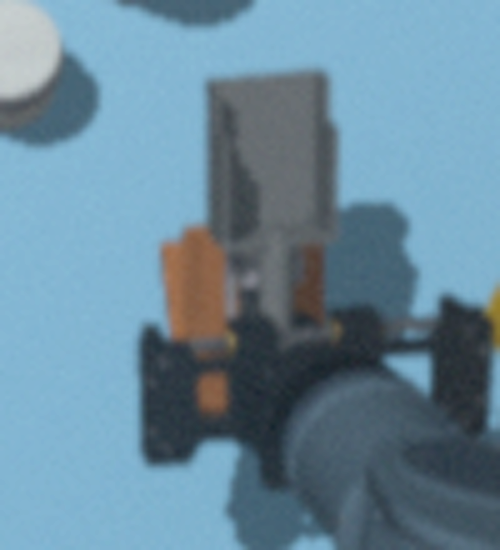

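Both views show the handle over the channel and parallel to it, with the pan at the high end. Pressing down in small steps.

{"api": "drive_tool", "payload": {"increments": [[[0, 0.001, 0.002, 0, 0, 0, 0], [0, 0.001, 0.004, 0, 0, 0, 0], [0, 0.001, 0.005, 0, 0, 0, 0], [0, 0.001, 0.006, 0, 0, 0, 0], [0, 0.001, 0.006, 0, 0, 0, 0]]]}}

```text
clock: 8.5
tcp_pos: [0.5851, -0.2768, 0.1025]
orientation: [-0.008, 0.963, 0.032, 0.267]
wrist_force: [-0.1, -2.3, -0.7]
width: 0.0181
```

```bash
python3 go.py .012
```

```text
.012
t 8.5 tcp [ 0.5851 -0.2768  0.1025] F [-0.1468 -2.2826 -0.6903] w 0.0181
delta [-0.0018 -0.001   0.0029] [ 0.072  -0.1295  0.0136]
clip frame grasp pt [ 0.0017 -0.001   0.0149] F in clip [-0.6024 -2.268  -0.4494]
```

{"api": "drive_tool", "payload": {"increments": [[[0, 0, 0.001, 0, 0, 0, 0], [0, 0, 0.002, 0, 0, 0, 0], [0, 0, 0.002, 0, 0, 0, 0]]]}}

```text
clock: 8.8
tcp_pos: [0.586, -0.2769, 0.1012]
orientation: [-0.008, 0.963, 0.032, 0.267]
wrist_force: [-3.8, -0.4, 4.4]
width: 0.0179
```

```bash
python3 go.py .01
```

```text
.01
t 8.8 tcp [ 0.586  -0.2769  0.1012] F [-3.7702 -0.4393  4.4112] w 0.0179
delta [-0.0019 -0.0011  0.0032] [ 0.0833 -0.149   0.013 ]
clip frame grasp pt [ 0.0018 -0.0011  0.0133] F in clip [-1.0775 -0.1897  5.7157]
```

First touch came as expected: 5.7 N along the normal and about 0 N sideways, so the handle is centred. Continuing.

{"api": "drive_tool", "payload": {"increments": [[[0, 0, 0.001, 0, 0, 0, 0], [0, 0, 0.002, 0, 0, 0, 0], [0, 0, 0.003, 0, 0, 0, 0], [0, 0, 0.003, 0, 0, 0, 0]]]}}

```text
clock: 9.2
tcp_pos: [0.5875, -0.2768, 0.0989]
orientation: [-0.008, 0.963, 0.032, 0.267]
wrist_force: [-6.0, -0.5, 8.4]
width: 0.018
```

```bash
python3 go.py .006
```

```text
.006
t 9.2 tcp [ 0.5875 -0.2768  0.0989] F [-6.0131 -0.5235  8.418 ] w 0.018
delta [-0.0021 -0.0012  0.0045] [ 0.0865 -0.1672  0.0154]
clip frame grasp pt [ 0.002  -0.0012  0.0106] F in clip [-1.017  -0.1258 10.3075]
```

{"api": "drive_tool", "payload": {"increments": [[[0, 0, 0.001, 0, 0, 0, 0], [0, 0, 0.002, 0, 0, 0, 0], [0, 0, 0.003, 0, 0, 0, 0], [0, 0, 0.003, 0, 0, 0, 0]]]}}

```text
clock: 9.6
tcp_pos: [0.5891, -0.2767, 0.0962]
orientation: [-0.008, 0.963, 0.032, 0.267]
wrist_force: [-3.3, -0.5, 4.7]
width: 0.0178
```

```bash
python3 go.py .003
```

```text
.003
t 9.6 tcp [ 0.5891 -0.2767  0.0962] F [-3.3348 -0.5426  4.7374] w 0.0178
delta [-0.0021 -0.0011  0.0044] [ 0.0851 -0.1588  0.0146]
clip frame grasp pt [ 0.002  -0.0011  0.0074] F in clip [-0.5441 -0.3215  5.7844]
```

{"api": "drive_tool", "payload": {"increments": [[[0, 0, 0.001, 0, 0, 0, 0], [0, 0, 0.002, 0, 0, 0, 0], [0, 0, 0.003, 0, 0, 0, 0], [0, 0, 0.003, 0, 0, 0, 0]]]}}

```text
clock: 10.0
tcp_pos: [0.5909, -0.2765, 0.0934]
orientation: [-0.009, 0.963, 0.032, 0.267]
wrist_force: [-1.8, -1.4, 1.4]
width: 0.0182
```

```bash
python3 go.py .003
```

```text
.003
t 10.0 tcp [ 0.5909 -0.2765  0.0934] F [-1.8486 -1.3997  1.4077] w 0.0182
delta [-0.0022 -0.0011  0.0011] [ 0.0221 -0.094   0.0125]
clip frame grasp pt [ 0.0021 -0.0011  0.0041] F in clip [-0.9735 -1.2747  2.1875]
```

{"api": "drive_tool", "payload": {"increments": [[[0, 0, 0.001, 0, 0, 0, 0], [0, 0, 0.002, 0, 0, 0, 0], [0, 0, 0.002, 0, 0, 0, 0]]]}}

```text
clock: 10.3
tcp_pos: [0.5923, -0.2763, 0.0917]
orientation: [-0.009, 0.963, 0.032, 0.266]
wrist_force: [1.9, -1.5, -3.5]
width: 0.0177
```

```bash
python3 go.py .0
```

```text
.0
t 10.3 tcp [ 0.5923 -0.2763  0.0917] F [ 1.8846 -1.4515 -3.5159] w 0.0177
delta [-0.0025 -0.001   0.0019] [-0.0451 -0.0476  0.0259]
clip frame grasp pt [ 0.0025 -0.001   0.0019] F in clip [-0.2123 -1.5726 -3.9372]
```

The jaws are now pulling the handle in (-3.9 N). One more millimetre.

{"api": "drive_tool", "payload": {"increments": [[[0, 0, 0.001, 0, 0, 0, 0], [0, 0, 0.001, 0, 0, 0, 0], [0, 0, 0.001, 0, 0, 0, 0]]]}}

```text
clock: 10.6
tcp_pos: [0.5928, -0.2763, 0.091]
orientation: [-0.009, 0.963, 0.032, 0.266]
wrist_force: [4.1, -1.7, -9.0]
width: 0.0182
```

```bash
python3 go.py .0
```

```text
.0
t 10.6 tcp [ 0.5928 -0.2763  0.091 ] F [ 4.0987 -1.6848 -8.9943] w 0.0182
delta [-0.0026 -0.001   0.001 ] [-0.0663 -0.0256  0.0303]
clip frame grasp pt [ 0.0025 -0.001   0.0011] F in clip [-1.0515 -1.9515 -9.7786]
```

{"api": "drive_tool", "payload": {"increments": [[[0, 0, 0.001, 0, 0, 0, 0], [0, 0, 0.001, 0, 0, 0, 0], [0, 0, 0.001, 0, 0, 0, 0]]]}}

```text
clock: 10.9
tcp_pos: [0.5932, -0.2763, 0.0904]
orientation: [-0.009, 0.963, 0.032, 0.266]
wrist_force: [2.3, -1.3, -7.0]
width: 0.0181
```

```bash
python3 go.py .0
```

```text
.0
t 10.9 tcp [ 0.5932 -0.2763  0.0904] F [ 2.3461 -1.2705 -6.9922] w 0.0181
delta [-0.0026 -0.0011  0.0003] [-0.0863 -0.0106  0.0289]
clip frame grasp pt [ 0.0026 -0.0011  0.0004] F in clip [-1.5413 -1.4225 -7.1841]
```

The pull has peaked and is dropping, so the handle is at the seats. Releasing.

{"api": "drive_tool", "payload": {"increments": [[[0, 0, 0, 0, 0, 0, 0.25], [0, 0, 0, 0, 0, 0, 0.35], [0, 0, 0, 0, 0, 0, 0.45], [0, 0, 0, 0, 0, 0, 0.5], [0, 0, 0, 0, 0, 0, 0.5], [0, 0, 0, 0, 0, 0, 0.5], [0, 0, 0, 0, 0, 0, 0.5], [0, 0, 0, 0, 0, 0, 0.5]]]}}

```text
clock: 11.7
tcp_pos: [0.5933, -0.2765, 0.0907]
orientation: [-0.009, 0.963, 0.032, 0.266]
wrist_force: [-0.5, -0.1, 0.0]
width: 0.0438
```

```bash
python3 go.py .0
```

```text
.0
t 11.7 tcp [ 0.5933 -0.2765  0.0907] F [-0.5209 -0.1392  0.0326] w 0.0438
delta [-0.0029 -0.0012  0.0005] [-0.0679 -0.0314  0.0281]
clip frame grasp pt [ 0.0028 -0.0012  0.0005] F in clip [-0.4418 -0.1046  0.2927]
```

Released, with no force left on the wrist. Backing straight out along the tool axis.

{"api": "drive_tool", "payload": {"increments": [[[0, 0, -0.005, 0, 0, 0, 0.5], [0, 0, -0.015, 0, 0, 0, 0.5], [0, 0, -0.03, 0, 0, 0, 0.5], [0, 0, -0.05, 0, 0, 0, 0.5], [0, 0, -0.08, 0, 0, 0, 0.5], [0, 0, -0.12, 0, 0, 0, 0.5], [0, 0, -0.16, 0, 0, 0, 0.5], [0, 0, -0.2, 0, 0, 0, 0.5], [0, 0, -0.23, 0, 0, 0, 0.5], [0, 0, -0.23, 0, 0, 0, 0.5], [0, 0, -0.23, 0, 0, 0, 0.5]]]}}

```text
clock: 12.8
tcp_pos: [0.4754, -0.2844, 0.2888]
orientation: [-0.009, 0.963, 0.032, 0.267]
wrist_force: [0.5, 0.1, -0.6]
width: 0.044
```

```bash
python3 look.py 4; python3 - <<'E'
from plan import *
A=tool(.066,np.pi/6)*[1,-1,-1]; o=np.array([.590,-.2768,.0905])
for n in("top","side"):
    W=cloud(pickle.load(open(n+"4.pkl","rb"))).reshape(-1,3); p=(W[np.isfinite(W[:,0])]-o)@A
    h=p[(abs(p[:,0])<.062)&(abs(p[:,1])<.016)&(p[:,2]>0.002)&(p[:,2]<.04)]; h=h[(abs(h[:,0])<.028)|(h[:,0]<-.052)|(h[:,0]>.052)]
    print(n,len(h),"handle top z pct",np.percentile(h[:,2],[10,50,90]),"y",np.median(h[:,1]),np.polyfit(h[:,0],h[:,1],1),"zslope",np.polyfit(h[:,0],h[:,2],1))
    q=p[(p[:,0]>.062)&(p[:,0]<.19)&(abs(p[:,1])<.045)&(abs(p[:,2])<.05)]
    print(" pan",np.percentile(q,[1,50,99],axis=0).tolist())
    f=q[(abs(q[:,2]+.029)<.012)&(abs(q[:,1])<.022)&(q[:,0]>.075)]
    print(" floor",np.linalg.lstsq(np.c_[f[:,:2],np.ones(len(f))],f[:,2],rcond=None)[0],len(f))
E
```

```text
top 143 handle top z pct [0.0038 0.0071 0.0104] y 0.00045276702852622427 [-0.0121  0.0003] zslope [-0.001   0.0072]
 pan [[0.06371532159920118, -0.032469600152829375, -0.035109642636980895], [0.10520964768050974, -0.004492336185897984, -0.028465521178190272], [0.1519430589290114, 0.03111025907706467, 0.011769256589941254]]
 floor [-0.0003 -0.0068 -0.0301] 386
side 114 handle top z pct [0.0046 0.009  0.0129] y 0.0038956726575095487 [0.0003 0.0029] zslope [0.0076 0.009 ]
 pan [[0.06219836621800996, -0.034519341990365646, -0.030826838412730134], [0.10433808090161562, -0.012876904878228117, -0.012974241918775886], [0.15170554231309832, 0.033715599903102376, 0.014311458152085635]]
 floor [ 0.0112 -0.0035 -0.0286] 50
```

View pics/side4.png

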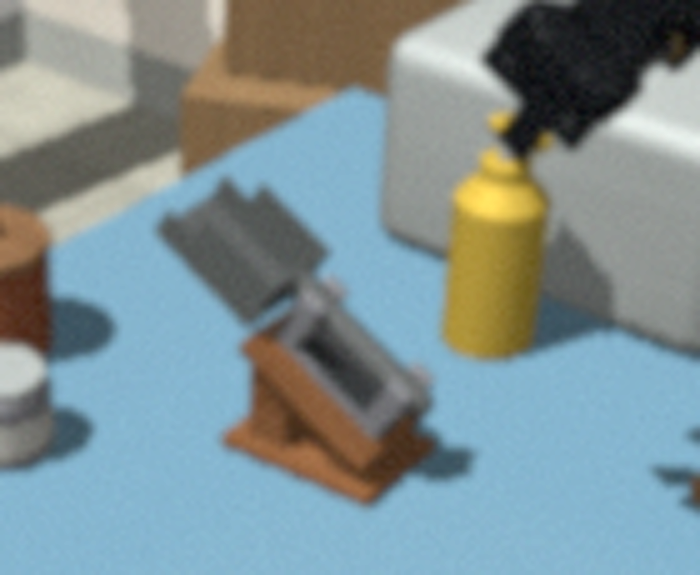

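View pics/top4.png

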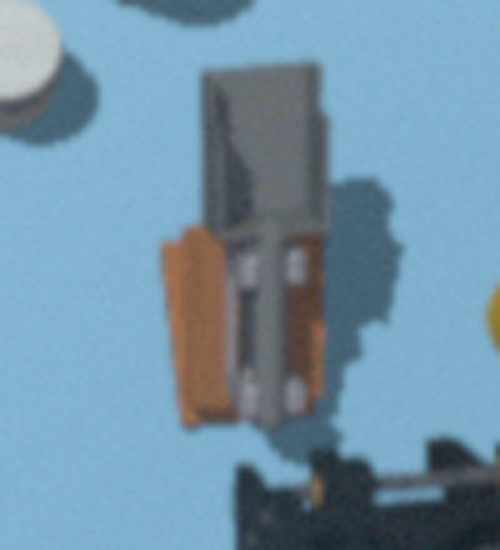

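The top view shows the handle centred between all four lips, at about (245,265), (297,265), (245,390) and (293,390) in the crop. The pan is at the high end, open side up. The gripper is clear of everything, so I'm handing in.

```bash
python3 -c "
from bench import close_job,status
print(status.observe()['wrist_force']); print(close_job())"
```

```text
[-0.51853025  0.46832567 -0.43349554]
the job is handed in; nothing more can be done
None
```

I gripped the farthest grey scoop by the middle of its handle, lifted it clear and pressed it into the narrow clip. I stopped once it had snapped in, then let go and backed out. I handed the job in at about 13 s on the robot's clock; the hand-in reports no verdict.

- **Pressing in:** resistance reached about 10 N with the handle about 11 mm above home. It then reversed into a pull of up to about 10 N as the jaws drew the handle in. The force never came near the 45 N limit.
- **Last look:** the top camera put the scoop home, with the pan floor 30 mm below the clip's origin (29 mm expected) and parallel to the slope. The handle was within about 1 mm sideways, 1 to 3 mm up the slope, and less than 0.02 rad off the channel. The pan was at the high end, open side up.
- **Robot and bystanders:** wrist force was about zero after release, with the gripper clear. I did not measure the bystanders afterwards. Those in the cropped views looked unmoved, and nothing suggested a contact.
- **Disagreements:**
  - The side camera put the handle about 3 mm to one side. It sees mostly the near flank and also read the board 2 to 3 mm too high, so I trusted the top camera.
  - The gripper read about 18 mm on the 20 mm handle throughout, with no sign of slipping.

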